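# Prise up the hood and free the tin's cap

## Task

Get the square tin ready for pouring: pick up the paint shield, lever open the metal hood over the tin by pushing the shield's thin blade under the hood's front lip (not with the fingers), swing the hood right over until it stays open, and lay the shield back down flat on the locker top, clear of the stand. Then, with the tin standing braced in its stand, turn the tight screw cap counter-clockwise just until its threads let go, and lift it straight up without lifting the tin. Finish while still gripping the cap level a finger's width or two above the tin's mouth, and leave everything else where it is.

Things in the scene. Friction and masses are not known exactly. Their poses are not given: they have to be found in the camera images.
- shield_grip (a point): Grip point on the paint shield (rigid plastic, about 80 g), mid width and mid height (15 mm up) of its block handle, near the balance point; pinch across the 20 mm width. Handle 20 wide, 30 high, from 70 behind to 25 ahead of this point. x axis along the tool to the blade, z up. Starts lying flat on the locker top.
- shield_tip (a point): Middle of the front edge of the shield's flat blade (60 mm wide, 3 mm thick, level with the handle's underside), 110 mm ahead (+x) of shield_grip and 1.5 above the underside; same axes. A rib 12 wide, 10 high stiffens the blade to 51 ahead of shield_grip.
- shield: The whole paint shield. Origin on its underside, directly below shield_grip; same axes.
- stand: Immovable steel box (sizes in mm), 126 x 126, open on top, walls 6 thick, 50 high, inner floor 6 up. Holds the tin with 2 play each side, so the tin can turn only 3 degrees. Origin: centre of underside; x points from its front (hood lip) to its hinge side, z up. In front a ledge 100 wide reaches 81 from the centre, its top at height 38.
- hood_lip (a point): Middle of the front lower edge of the lip of the hood: aluminium, open below, no handle, 126 x 126 x 74 mm high, 160 g, set on the stand at height 50 over tin and cap. The flat lip, 90 wide, 3 thick, juts 18 from its front bottom edge, 50 up; the slot between it and the ledge is 12 high, 18 deep, closed behind by the stand. Shut: 84 in front of stand centre. Moves with the hood.
- hood_hinge (a point): Point on the hinge axis, at the rear of the stand: 66 mm behind (+x) the stand's centre and 52 above the locker top. The axis is the stand's y axis.
- hood (a joint): Opening angle of the hood in rad: 0 shut, 2.0 fully open (leaning back past upright, away from the robot at the rear). Light hinge: below about 0.9 it falls shut, beyond about 1.1 it falls open by itself to 2.0 and stays.
- tin: Square steel tin, 110 x 110 x 75 mm high, 0.55 to 1 kg, loose in the stand (underside 6 above the locker top, flat shoulder at 81). A round neck rises 32 from the middle of its shoulder. Origin at the centre of its underside, z up.
- tin_mouth (a point): Centre of the top of the tin's neck, 107 mm above the tin's underside, hence 113 above the locker top. The neck is 37 mm wide, 47 over its thread lugs.
- cap_center (a point): Centre (half-way up) of the screw cap: round ribbed plastic cap, 56 in diameter, 34 mm high, 35 g, closed top. Seated, its underside is 4 above the tin's shoulder, its centre 102 and its top 119 above the locker top. z axis up. To be gripped round its side from above. It does not rise as it turns.
- thread (a joint): Turn of the cap on its thread in rad, counter-clockwise seen from above: 0 tight. Friction resists with about 0.3 N m. The cap is held down until about 1.0 (60 degrees), lets go after that, and has a stop at 1.9; 1.2 to 1.4 is a good place to stop (never past 1.7). Keeps its value after the cap is off.
- basin: Bystander: speckled white enamel basin with a blue rim, 300 wide, 60 mm high, fixed; origin at the centre of its underside. It holds tin_a, tin_b and the pliers.
- tin_a: Bystander: closed round tin, 72 diameter, 62 mm high, in the basin; origin at its underside.
- tin_b: Bystander: closed round tin, 84 diameter, 48 mm high, in the basin; origin at its underside.
- pliers: Bystander: chrome pliers, 150 mm long, lying in the basin; origin at the pivot's underside.
- dispenser: Bystander: small white push dispenser bottle, 44 diameter, 112 mm high; origin at its underside.
- spoon_rest: Bystander: round wooden spoon rest, 104 diameter, 14 mm high with a stub handle; origin at its underside.
- sanding_block: Bystander: cork sanding block, 70 x 45 x 25 mm high; origin at its underside.
- cap: The whole screw cap. Origin at the centre of its underside (17 mm below cap_center), z up.
Not all that is in view belongs to the job. What is shaped like the stand but black or yellow is not meant.

How it is judged:
By the outcome, as a careful person would: the job done as asked, in the order asked, and still so for the second after the job is handed in, while the arm keeps its last pose, push and grip.
It also fails if it takes over 64 s, if anything falls off the work surface, if the arm or the gripper's body presses on something with over 40 N, if the wrist force passes 120 N, or if a joint passes its speed limit or range.

## Robot

A 6-joint arm with a two-finger parallel gripper is mounted at the origin on the work surface. World frame = base frame: x ahead of the robot, y to its left, z up, the work surface at z = 0. Lengths are in mm, angles in rad, forces in N, time in s.
With the tool pointing down it reaches from about 325 to 775 mm from the base axis. Payload 9.3 kg.
Tool frame: the origin (TCP) lies between the finger pads; the fingertips stand ctrl.nose_length ahead of it and the grasp point (between the pads) is the TCP (ctrl.nose_length is the distance from the TCP to the fingertips, in mm); y points along the fingers, z is the direction in which the jaws open and shut, and the axes are right-handed (so a half turn about y gives the same grasp; the last joint's range is limited). The gripper opens to 85 mm and grips with 20 to 120 N. Pads are 22 mm wide; open, the fingers measure 114 mm over their backs; the gripper's body (76 mm by 85 mm) begins 54 mm behind the grasp point. The pads swing forward as they close: fully open they stand 13 mm farther back than shut.
Start: joints at [-0.153, 0.259, 0.021, 1.334, 0, 1.418], TCP at [549.997, -0.004, 250.279] pointing down, gripper open.
Joint ranges: [-3.04, 3.04], [-0.91, 1.82], [-1.04, 1.36], [-1.92, 1.95], [-1.52, 1.45], [-3.14, 3.14]. Speed limits (rad/s): [2.22, 2.22, 2.79, 3.14, 3.14, 3.14].

## Interface

Orientations are given as [roll, pitch, yaw] about the fixed x, y, z axes, in that order (R = Rz(yaw) Ry(pitch) Rx(roll)).
In Python, from cell import ctrl gives the robot as it stands.
- The arm moves only by the tool step_arm, never from a script. Its argument "increments" is a list of rows, each a list of 3 entries, a list of its own where there are three numbers: the shift along the tool's x, y, z in mm, then the turn about the tool's y in degrees, then the closure, from 0 (fully open) to 1 (shut). A call has 1 to 5 rows; each row is the pose to reach, as a shift and turn from the pose measured when the call began, along the tool's axes at that moment; what a row does not reach only later rows make up. A row lasts 1/8 s, in which the tool goes at most 62.5 mm and 10.7 degrees, less where a joint would pass 70% of its speed; a pose out of reach is approached as far as the arm can. A call with a gripper value outside its range is refused whole. The fingers move at their own pace and stop on an object; "grip_force" is the grip in N (left out, the last holds). Time passes only in rows, so rows that repeat a pose let the fingers close. It gives the time, the measured TCP pose, the force and the opening at its end, in the units of the state.
- ctrl.sense(): the state, without advancing time (a new reading comes with each control period).
- ctrl.get_image(name): name is "scene" or "side" or "wrist"; returns the picture (400x640x3 uint8, red, green, blue); there is no depth.
- ctrl.camera_info(name): a dict with "camera_matrix" (3x3 intrinsics, pixels), "eye" and "attitude" of the camera in the world; the wrist camera has in their place "tool_from_camera" (4x4, takes a point from camera to tool coordinates, whose origin is the TCP and whose axes are the tool frame's). Camera axes: x right, y up, looking along -z (the intrinsics and any distortion apply to the point x, -y, -z); pixel columns grow to the right and rows downward; lengths in mm; the calibration is good to about 2 mm. A picture is of the moment at which its call begins: read the wrist's pose just before it. camera_info takes no time and is no camera call.
- ctrl.sign_off(): hands the job in, once; it reports no verdict.
The state is a dict: "clock": time; "joint_pos": joint angles; "joint_velocities": joint speeds; "joint_torque": joint torques, N m; "position": TCP position; "tool_rot": TCP orientation; "contact_force": force on the tool from outside, world axes, zero at the start; "moment": the same for the moment, N m; "opening": finger opening in mm.
Only numpy, scipy, OpenCV 4.12 (cv2) and the standard library are available. Lean on these libraries where they do the work, as an engineer would, in place of code of your own. Each camera call takes 0.05 s, during which the arm holds its last target. There are 200 camera calls.

## Working session

There is one attempt and no reset: what is moved stays moved. The work goes in short steps, Python scripts to look and compute and a tool call to move; the robot and the scene stay as the last step left them, time stands still between calls to the robot, and variables do not carry over. Pictures are saved under pics/ and viewed, about 8 in all and at most 12, crops included, and the job is handed in when it is done.

Besides the shell and the picture viewer there is one more tool, called after ">>>" by a JSON object that holds its "fn" and its "kwargs", one argument or row to a line. step_arm: Moves the arm, as the interface text tells. Its arguments: {"type":"object","properties":{"increments":{"type":"array"},"grip_force":{"type":"number"}},"required":["increments"]}

```bash
mkdir -p pics; ls; python3 - <<'E'
from cell import ctrl
import cv2
print(ctrl.sense(), ctrl.nose_length)
for n in ("scene","side","wrist"):
    im=ctrl.get_image(n); cv2.imwrite(f"pics/{n}0.png",im[:,:,::-1]); print(n,ctrl.camera_info(n))
E
```

```text
pics
{'clock': 0.0, 'joint_pos': array([-1.52633256e-01,  2.59200478e-01,  2.07475460e-02,  1.33368239e+00,
       -3.84746419e-05,  1.41822544e+00]), 'joint_velocities': array([ 7.31997004e-04, -1.49284283e-03,  2.33908017e-04,  2.24290902e-06,
       -1.93033358e-04, -8.95174854e-04]), 'joint_torque': array([-2.65873996e-04, -5.55637658e+01,  3.44536042e+01,  1.31759423e-02,
       -2.94380488e-04,  4.47349430e-05]), 'position': array([5.49744412e+02, 5.60311681e-03, 2.49656047e+02]), 'tool_rot': array([-1.57212561e+00,  1.65471942e-04, -1.57085878e+00]), 'contact_force': array([-1.02266525,  0.39985423, -0.17475111]), 'moment': array([ 0.01695933, -0.01430285, -0.05437789]), 'opening': 85.13902034679596} 19.0
scene {'camera_matrix': array([[510.08252218,   0.        , 316.33482782],
       [  0.        , 510.08252218, 200.24423013],
       [  0.        ,   0.        ,   1.        ]]), 'eye': array([1475.95325582, -443.72639579, 1287.42078349]), 'attitude': array([ 0.75602092, -0.00172354,  1.05534452])}
side {'camera_matrix': array([[399.04838023,   0.        , 314.80498734],
       [  0.        , 399.04838023, 204.43095432],
       [  0.        ,   0.        ,   1.        ]]), 'eye': array([385.00849752, 830.22669081, 922.91984486]), 'attitude': array([ 0.70602063,  0.01293433, -3.01139527])}
wrist {'camera_matrix': array([[314.08264028,   0.        , 317.94412871],
       [  0.        , 314.08264028, 202.345894  ],
       [  0.        ,   0.        ,   1.        ]]), 'tool_from_camera': array([[ 4.40015346e-04, -9.48414064e-01, -3.17034019e-01,
        -8.19317228e+01],
       [ 4.33905498e-04,  3.17034201e-01, -9.48414006e-01,
        -1.24337834e+02],
       [ 9.99999809e-01,  2.79753913e-04,  5.51021990e-04,
         3.77477360e-01],
       [ 0.00000000e+00,  0.00000000e+00,  0.00000000e+00,
         1.00000000e+00]])}
```

View pics/scene0.png

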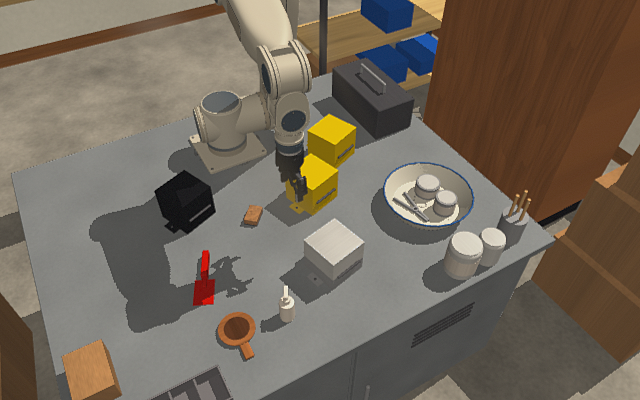

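View pics/side0.png

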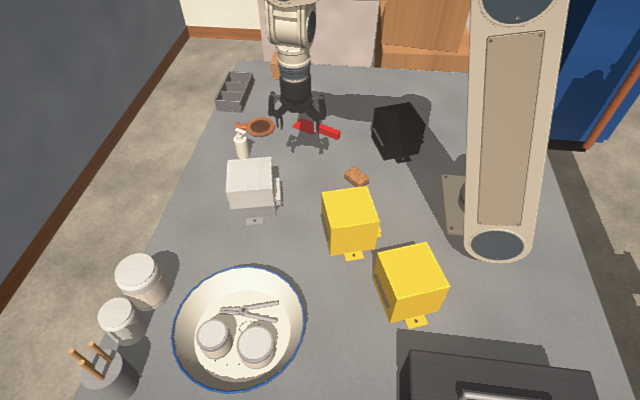

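```bash
cat > h.py <<'E'
import numpy as np, cv2
from cell import ctrl
from scipy.spatial.transform import Rotation as Rn
def cam(n):
    i=ctrl.camera_info(n); K=i["camera_matrix"]
    if n=="wrist":
        s=ctrl.sense(); T=np.eye(4); T[:3,:3]=Rn.from_euler("xyz",s["tool_rot"]).as_matrix(); T[:3,3]=s["position"]
        T=T@i["tool_from_camera"]; return K,T[:3,:3],T[:3,3]
    return K,Rn.from_euler("xyz",i["attitude"]).as_matrix(),i["eye"]
def onplane(c,px,z):
    K,R,e=c; px=np.atleast_2d(px).astype(float)
    d=np.c_[(px[:,0]-K[0,2])/K[0,0],-(px[:,1]-K[1,2])/K[1,1],-np.ones(len(px))]@R.T
    return e+d*((z-e[2])/d[:,2])[:,None]
def proj(c,P):
    K,R,e=c; q=(np.atleast_2d(P)-e)@R; return np.c_[K[0,2]+K[0,0]*q[:,0]/-q[:,2],K[1,2]-K[1,1]*q[:,1]/-q[:,2]]
E
python3 - <<'E'
from h import *
S=cv2.imread("pics/scene0.png");D=cv2.imread("pics/side0.png")
a=cv2.resize(S[210:290,290:380],(400,300*400//450*1+22 if 0 else 300),interpolation=cv2.INTER_CUBIC)
f=lambda I,x,y,w,h:cv2.resize(I[y:y+h,x:x+w],(400,300),interpolation=cv2.INTER_CUBIC)
cv2.imwrite("pics/crop1.png",np.vstack([np.hstack([f(S,290,212,88,66),f(D,212,150,88,66)]),np.hstack([f(S,170,245,80,60),f(D,285,110,64,48)])]))
for n,I in(("scene",S),("side",D)):
    b,g,r=[I[:,:,k].astype(int) for k in range(3)]
    m=((r>110)&(g<40)&(b<40)).astype(np.uint8)
    m=((r>90)&(g<r*.3)&(b<r*.3)).astype(np.uint8)
    k,l,st,ct=cv2.connectedComponentsWithStats(m); j=[i for i in range(1,k) if st[i,4]>80]
    for i in j:
        c=cv2.findContours((l==i).astype(np.uint8),0,1)[0][0]; h=cv2.approxPolyDP(cv2.convexHull(c),2,True)[:,0]
        print(n,st[i],h.tolist()); print(onplane(cam(n),h,3).round(0).tolist())
    if n=="side": print(onplane(cam(n),[[232,208],[272,206],[254,220]],50).round(0).tolist())
E
```

```text
scene [193 250  22  56 684] [[207, 250], [214, 279], [212, 303], [193, 305], [195, 281], [202, 252]]
[[442.0, -253.0, 3.0], [556.0, -275.0, 3.0], [631.0, -311.0, 3.0], [611.0, -362.0, 3.0], [534.0, -328.0, 3.0], [441.0, -270.0, 3.0]]
side [319 124  21  15 131] [[320, 124], [339, 131], [337, 138], [321, 132]]
[[530.0, -332.0, 3.0], [457.0, -300.0, 3.0], [461.0, -261.0, 3.0], [521.0, -287.0, 3.0]]
[[727.0, 135.0, 50.0], [614.0, 114.0, 50.0], [654.0, 170.0, 50.0]]
```

View pics/crop1.png

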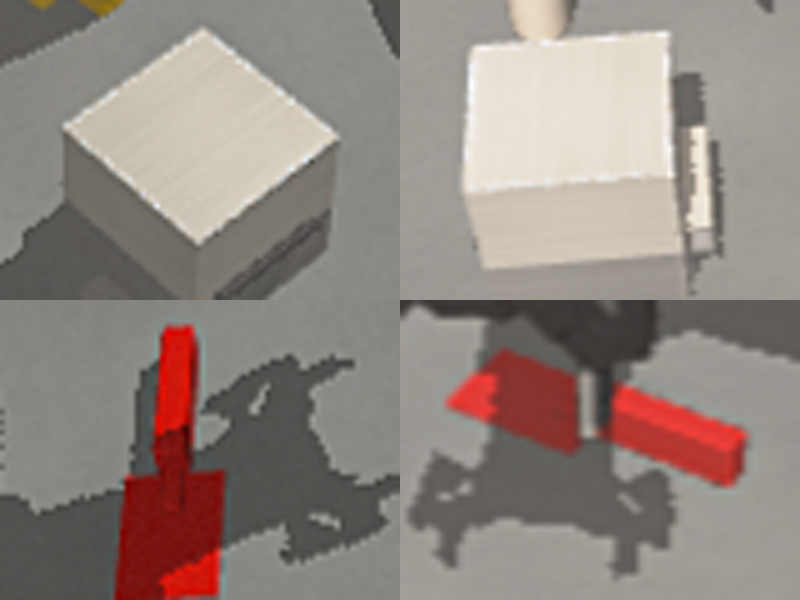

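```bash
python3 - <<'E'
from h import *
s=88/400
A=np.array([[203,28],[64,128],[198,244],[340,138]])*s+[290,212]-.4
B=np.array([[70,46],[268,32],[277,180],[63,190]])*s+[212,150]-.4
for n,p in(("scene",A),("side",B)):
    q=onplane(cam(n),p,124)[:,:2]; print(n,q.round(1).tolist(),q.mean(0).round(1)); e=np.roll(q,-1,0)-q; print(np.hypot(*e.T).round(0),(np.degrees(np.arctan2(e[:,1],e[:,0]))%90).round(1))
c=cam("side")
print("lip",onplane(c,np.array([[292,125],[306,124],[292,228],[312,230]])*s+[212,150]-.4,53).round(0).tolist())
print("handle top scene",onplane(cam("scene"),np.array([[165,326],[192,326],[190,432],[158,432]])*[.2,.2]-[0,60]+[170,245]-.4,30).round(0).tolist())
print("handle side",onplane(c,np.array([[215,380],[345,432]])*.16-[0,48]+[285,110]-.4,30).round(0).tolist())
print("blade tip side",onplane(c,np.array([[105,350],[48,405]])*.16-[0,48]+[285,110]-.4,3).round(0).tolist())
s=ctrl.sense();R=Rn.from_euler("xyz",s["tool_rot"]).as_matrix();print(R.round(2))
E
```

```text
scene [[612.8, 110.1], [642.4, -11.6], [763.3, 16.5], [736.5, 138.3]] [688.7  63.3]
[125. 124. 125. 127.] [13.6 13.1 12.4 12.9]
side [[760.7, 16.4], [636.7, -11.3], [605.1, 115.7], [730.8, 138.8]] [683.3  64.9]
[127. 131. 128. 126.] [12.6 13.9 10.4 13.7]
lip [[625.0, 2.0, 53.0], [615.0, -0.0, 53.0], [607.0, 92.0, 53.0], [594.0, 92.0, 53.0]]
handle top scene [[456.0, -269.0, 30.0], [464.0, -254.0, 30.0], [539.0, -285.0, 30.0], [529.0, -301.0, 30.0]]
handle side [[530.0, -306.0, 30.0], [453.0, -268.0, 30.0]]
blade tip side [[603.0, -361.0, 3.0], [629.0, -306.0, 3.0]]
[[ 0. -0.  1.]
 [-1.  0.  0.]
 [-0. -1. -0.]]
```

>>> {"fn": "step_arm", "kwargs": {
  "increments": [
    [[60, 20, -6], -10, 0],
    [[120, 40, -12], -20, 0],
    [[180, 60, -18], -30, 0],
    [[240, 70, -24], -40, 0],
    [[290, 80, -29], -50, 0]
  ]
}}

```text
clock: 0.78
position: [520.2, -291.8, 169.2]
tool_rot: [-1.571, 0.001, -0.692]
contact_force: [0.8, 0.4, -0.3]
opening: 85.4
```

>>> {"fn": "step_arm", "kwargs": {
  "increments": [
    [[0, 0, 0], -10, 0],
    [[0, 0, 0], -15, 0],
    [[0, 0, 0], -15, 0],
    [[0, 0, 0], -15, 0]
  ]
}}

```text
clock: 1.27
position: [520.3, -291.6, 169.2]
tool_rot: [-1.571, 0.001, -0.432]
contact_force: [0.4, 0.7, -0.6]
opening: 85.5
```

```bash
python3 - <<'E'
from h import *
s=ctrl.sense(); print(s["clock"],s["position"],np.degrees(s["tool_rot"]),s["contact_force"])
c=cam("wrist"); I=ctrl.get_image("wrist")[:,:,::-1]; cv2.imwrite("pics/w1.png",I)
b,g,r=[I[:,:,k].astype(int) for k in range(3)]
m=((r>70)&(g<r*.35)&(b<r*.35)).astype(np.uint8)
cn=max(cv2.findContours(m,0,1)[0],key=cv2.contourArea); h=cv2.approxPolyDP(cn,3,True)[:,0]
for p,z3,z30 in zip(h,onplane(c,h,3),onplane(c,h,30)): print(p,z3[:2].round(0),z30[:2].round(0))
E
```

```text
1.275 [ 520.26252331 -291.56906575  169.15438016] [-9.00040067e+01  7.64446363e-02 -2.47553127e+01] [ 0.42868958  0.66629798 -0.60929525]
[311 111] [ 454. -267.] [ 453. -266.]
[307 116] [ 457. -272.] [ 456. -271.]
[309 208] [ 536. -308.] [ 528. -303.]
[289 210] [ 530. -327.] [ 522. -320.]
[292 284] [ 606. -361.] [ 591. -352.]
[346 285] [ 631. -309.] [ 614. -305.]
[349 209] [ 553. -273.] [ 544. -271.]
[329 207] [ 543. -290.] [ 534. -287.]
[328 111] [ 460. -254.] [ 459. -254.]
```

View pics/w1.png

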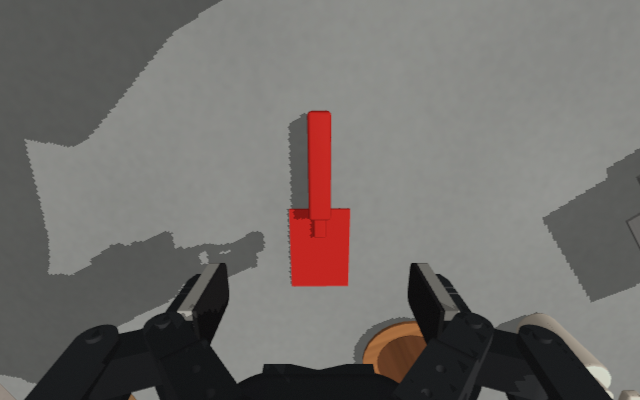

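>>> {"fn": "step_arm", "kwargs": {
  "increments": [
    [[-2, 50, 1.8], 0, 0],
    [[-2, 100, 1.8], 0, 0],
    [[-2, 130, 1.8], 0, 0],
    [[-2, 145, 1.8], 0, 0],
    [[-2, 145, 1.8], 0, 0]
  ]
}}

```text
clock: 1.95
position: [519.0, -288.7, 23.9]
tool_rot: [-1.571, 0.002, -0.432]
contact_force: [-0.1, 0.3, 0.1]
opening: 85.4
```

>>> {"fn": "step_arm", "kwargs": {
  "increments": [
    [[0, 0, 0], 0, 1],
    [[0, 0, 0], 0, 1],
    [[0, 0, 0], 0, 1],
    [[0, 0, 0], 0, 1],
    [[0, 0, 0], 0, 1]
  ],
  "grip_force": 90
}}

```text
clock: 2.58
position: [519.3, -289.0, 24.7]
tool_rot: [-1.571, 0.001, -0.432]
contact_force: [-1.4, 0.1, 6.1]
opening: 18.3
```

>>> {"fn": "step_arm", "kwargs": {
  "increments": [
    [[0, 0, 0], 0, 1],
    [[0, 0, 0], 0, 1],
    [[0, 0, 0], 0, 1],
    [[0, 0, 0], 0, 1],
    [[0, 0, 0], 0, 1]
  ]
}}

```text
clock: 3.2
position: [519.3, -288.9, 24.7]
tool_rot: [-1.571, 0.001, -0.432]
contact_force: [-0.5, -0.7, 2.5]
opening: 18.2
```

>>> {"fn": "step_arm", "kwargs": {
  "increments": [
    [[0, -20, 0], 0, 1],
    [[0, -60, 0], 0, 1],
    [[0, -110, 0], 0, 1],
    [[0, -165, 0], 0, 1],
    [[0, -165, 0], 0, 1]
  ]
}}

```text
clock: 3.82
position: [520.9, -290.0, 194.0]
tool_rot: [-1.573, -0.006, -0.432]
contact_force: [0.5, -0.5, -1.5]
opening: 18.7
```

>>> {"fn": "step_arm", "kwargs": {
  "increments": [
    [[-35, 0, 50], -8, 1],
    [[-70, 0, 101], -16, 1],
    [[-105, 0, 152], -24, 1],
    [[-140, 0, 203], -32, 1],
    [[-172, 0, 254], -38, 1]
  ]
}}

```text
clock: 4.45
position: [469.8, 14.5, 191.4]
tool_rot: [-1.576, -0.003, 0.235]
contact_force: [0.4, 0.5, -0.1]
opening: 18.1
```

```bash
python3 - <<'E'
from h import *
s=ctrl.sense(); print(s["clock"],s["position"],np.degrees(s["tool_rot"]),s["contact_force"])
c=cam("wrist"); I=ctrl.get_image("wrist")[:,:,::-1]; cv2.imwrite("pics/w2.png",I)
P=np.array([[687,64,124]]); print(proj(c,P))
b,g,r=[I[:,:,k].astype(int) for k in range(3)]
S=ctrl.get_image("side")[:,:,::-1]
m=((r>70)&(g<r*.35)&(b<r*.35)).astype(np.uint8)
cn=max(cv2.findContours(m,0,1)[0],key=cv2.contourArea); h=cv2.approxPolyDP(cn,3,True)[:,0]
z=s["position"][2]-24.5
for p,q in zip(h,onplane(c,h,z+3)): print(p,q[:2].round(0))
v=np.vstack([I,cv2.resize(S[100:225,200:400],(640,400))]); cv2.imwrite("pics/v2.png",cv2.resize(v,(480,600)))
E
```

```text
4.45 [469.80708779  14.46032013 191.43721892] [-90.27113516  -0.15628394  13.46281455] [ 0.36580823  0.49810294 -0.09436156]
[[315.41775346 458.29778047]]
[302 128] [405.  -8.]
[293 140] [412. -11.]
[298 316] [506.  12.]
[296 333] [518.  13.]
[289 341] [524.  10.]
[289 363] [540.  14.]
[322 369] [540.  34.]
[347 363] [532.  47.]
[346 335] [512.  41.]
[340 334] [512.  38.]
[338 313] [499.  33.]
[343 139] [406.  11.]
[335 128] [402.   6.]
```

View pics/v2.png

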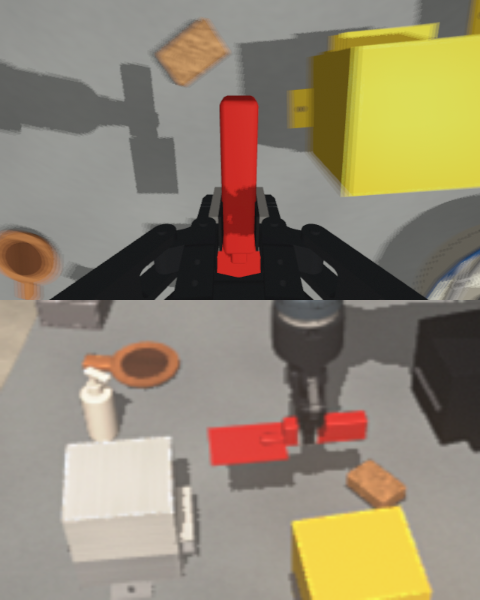

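>>> {"fn": "step_arm", "kwargs": {
  "increments": [
    [[0, 40, 0], 0, 1],
    [[0, 80, 0], 0, 1],
    [[0, 110, 0], 0, 1],
    [[0, 124.5, 0], 0.4, 1],
    [[0, 124.5, 0], 0.4, 1]
  ]
}}

```text
clock: 5.18
position: [468.3, 16.9, 65.5]
tool_rot: [-1.573, 0.001, 0.232]
contact_force: [0.5, -0.5, -1.6]
opening: 18.5
```

>>> {"fn": "step_arm", "kwargs": {
  "increments": [
    [[0, 0, 0], 0, 1],
    [[0, 0, 0], 0, 1]
  ]
}}

```text
clock: 5.42
position: [468.5, 16.7, 65.9]
tool_rot: [-1.573, 0.0, 0.232]
contact_force: [0.2, -0.1, -1.1]
opening: 18.6
```

```bash
python3 - <<'E'
from h import *
s=ctrl.sense(); print(s["clock"],s["position"],np.degrees(s["tool_rot"]),s["contact_force"])
D=ctrl.get_image("side")[:,:,::-1];S=ctrl.get_image("scene")[:,:,::-1]
cv2.imwrite("pics/s3.png",D);cv2.imwrite("pics/c3.png",S)
yaw=np.radians(13);u=np.array([np.cos(yaw),np.sin(yaw)]);v=np.array([-u[1],u[0]]);c0=np.array([686,64])
tip=s["position"][:2]+110*u
for n in("side","scene"):
    for l in(30,-30): print(n,l,proj(cam(n),np.r_[tip+v*l,45]).round(1))
    P=[np.r_[c0-84*u+v*l,53] for l in(45,-45)]+[np.r_[c0-81*u+v*50,38],np.r_[c0-63*u+v*63,50],np.r_[c0-63*u+v*63,0]]
    print(proj(cam(n),P).round(1).tolist())
K=lambda I,x,y,w,h:cv2.resize(I[y:y+h,x:x+w],(800,300),interpolation=cv2.INTER_CUBIC)
a=cv2.resize(D[150:225,210:360],(600,300),interpolation=cv2.INTER_CUBIC)
b=cv2.resize(S[200:300,210:410],(600,300),interpolation=cv2.INTER_CUBIC)
cv2.imwrite("pics/v3.png",np.vstack([a,b]))
E
```

```text
5.425 [468.52318268  16.72901414  65.88569703] [-9.01358772e+01  1.38511272e-02  1.32961698e+01] [ 0.2390163  -0.08034115 -1.11243815]
side 30 [[290.2 197.3]]
side -30 [[289.  182.6]]
[[280.4, 199.4], [279.2, 177.3], [279.9, 204.1], [273.4, 205.3], [275.0, 216.2]]
scene 30 [[315.8 229.8]]
scene -30 [[301.6 239.7]]
[[324.8, 231.3], [303.4, 246.5], [326.5, 234.0], [333.5, 232.7], [333.1, 242.6]]
```

View pics/v3.png

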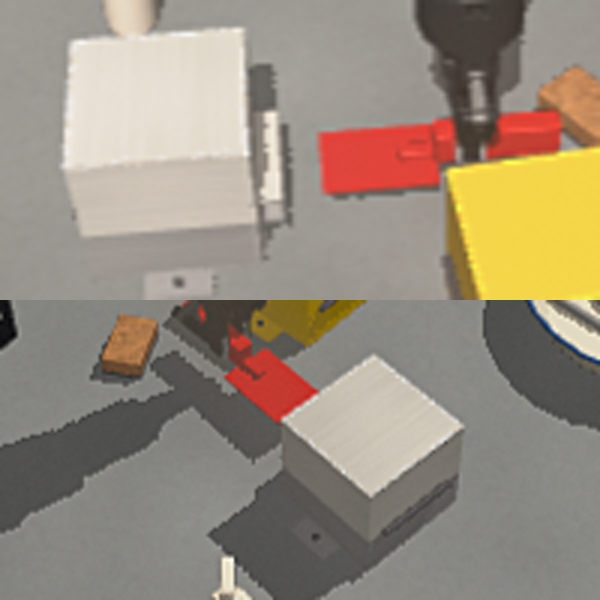

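>>> {"fn": "step_arm", "kwargs": {
  "increments": [
    [[10, 0, -2], 0, 1],
    [[20, 0, -2], 0, 1],
    [[28, 0, -2], 0, 1],
    [[35, 0, -2], 0, 1],
    [[41, 0, -2], 0, 1]
  ]
}}

```text
clock: 6.15
position: [509.4, 24.5, 65.8]
tool_rot: [-1.573, 0.0, 0.232]
contact_force: [-0.7, 0.3, -1.5]
opening: 18.4
```

>>> {"fn": "step_arm", "kwargs": {
  "increments": [
    [[0, 0, 0], 0, 1],
    [[0, 0, 0], 0, 1]
  ]
}}

```text
clock: 6.4
position: [509.1, 24.5, 65.7]
tool_rot: [-1.573, 0.001, 0.232]
contact_force: [0.1, -0.4, -0.8]
opening: 18.3
```

>>> {"fn": "step_arm", "kwargs": {
  "increments": [
    [[0, -7, 0], 0, 1],
    [[0.5, -19, 0], 0, 1],
    [[2, -33, 0], 0, 1],
    [[5.5, -46, 0], 0, 1],
    [[10, -59, 0], 0, 1]
  ]
}}

```text
clock: 7.02
position: [519.3, 27.0, 126.0]
tool_rot: [-1.573, -0.0, 0.232]
contact_force: [-0.7, -0.0, -1.2]
opening: 18.2
```

```bash
python3 - <<'E'
from h import *
s=ctrl.sense(); print(s["clock"],s["position"],np.degrees(s["tool_rot"]),s["contact_force"])
D=ctrl.get_image("side")[:,:,::-1];S=ctrl.get_image("scene")[:,:,::-1]
a=cv2.resize(D[125:225,200:400],(600,300),interpolation=cv2.INTER_CUBIC)
b=cv2.resize(S[180:280,230:430],(600,300),interpolation=cv2.INTER_CUBIC)
cv2.imwrite("pics/v4.png",np.vstack([a,b]))
E
```

```text
7.025 [519.28056509  26.97117999 125.98899289] [-9.01462171e+01 -9.73407198e-03  1.33120773e+01] [-0.65137933 -0.04379532 -1.23524731]
```

View pics/v4.png

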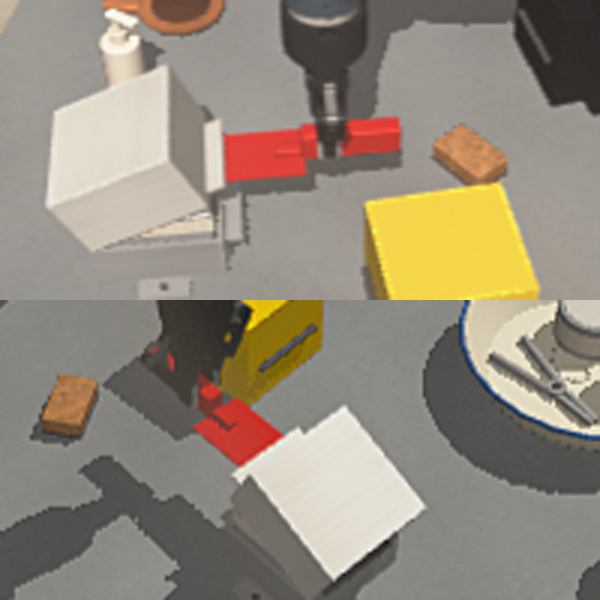

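>>> {"fn": "step_arm", "kwargs": {
  "increments": [
    [[6, -12, 0], 0, 1],
    [[13, -24, 0], 0, 1],
    [[21, -35, 0], 0, 1],
    [[30, -45, 0], 0, 1],
    [[40, -54, 0], 0, 1]
  ]
}}

```text
clock: 7.75
position: [559.8, 36.5, 181.4]
tool_rot: [-1.574, -0.003, 0.233]
contact_force: [0.2, 0.5, -1.0]
opening: 18.6
```

>>> {"fn": "step_arm", "kwargs": {
  "increments": [
    [[11, -8, 0], 0, 1],
    [[23, -15, 0], 0, 1],
    [[35, -21, 0], 0, 1],
    [[48, -25, 0], 0, 1],
    [[60, -29, 0], 0, 1]
  ]
}}

```text
clock: 8.38
position: [619.1, 50.6, 211.1]
tool_rot: [-1.574, -0.003, 0.233]
contact_force: [0.9, 0.2, -1.1]
opening: 18.2
```

>>> {"fn": "step_arm", "kwargs": {
  "increments": [
    [[0, 0, 0], 0, 1],
    [[0, 0, 0], 0, 1],
    [[0, 0, 0], 0, 1]
  ]
}}

```text
clock: 8.75
position: [618.7, 50.6, 211.2]
tool_rot: [-1.574, -0.003, 0.233]
contact_force: [-0.6, -0.1, -1.1]
opening: 18.6
```

```bash
python3 - <<'E'
from h import *
s=ctrl.sense(); print(s["clock"],s["position"],np.degrees(s["tool_rot"]),s["contact_force"])
D=ctrl.get_image("side")[:,:,::-1];S=ctrl.get_image("scene")[:,:,::-1]
a=cv2.resize(D[125:225,200:400],(600,300),interpolation=cv2.INTER_CUBIC)
b=cv2.resize(S[180:280,230:430],(600,300),interpolation=cv2.INTER_CUBIC)
cv2.imwrite("pics/v5.png",np.vstack([a,b]))
E
```

```text
8.75 [618.70278809  50.56833816 211.1677463 ] [-90.20217962  -0.17845756  13.32672295] [-0.6153497  -0.12575285 -1.08454034]
```

View pics/v5.png

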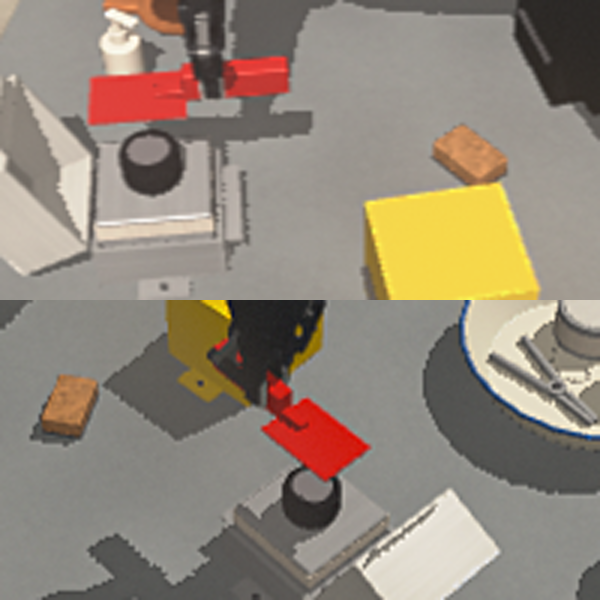

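>>> {"fn": "step_arm", "kwargs": {
  "increments": [
    [[-50, 0, -20], 5, 1],
    [[-85, 0, -65], 13, 1],
    [[-115, 0, -115], 22, 1],
    [[-140, 0, -170], 31, 1],
    [[-155, 0, -220], 38, 1]
  ]
}}

```text
clock: 9.48
position: [517.6, -201.1, 212.1]
tool_rot: [-1.572, -0.006, -0.436]
contact_force: [0.5, 0.5, -0.1]
opening: 18.1
```

```bash
cat > go.py <<'E'
import sys
from h import *
s=ctrl.sense(); R=Rn.from_euler("xyz",s["tool_rot"]).as_matrix(); t=np.array([float(a) for a in sys.argv[1:4]])
print(s["clock"],s["position"].round(1),"shift",(R.T@(t-s["position"])).round(1),"yaw",np.degrees(s["tool_rot"][2]).round(2),"q",s["joint_pos"].round(2),"F",s["contact_force"].round(1),s["opening"])
E
python3 go.py 519 -289 60
```

```text
9.475 [ 517.6 -201.1  212.1] shift [ 37.5 152.3 -79. ] yaw -24.97 q [-0.52  0.28 -0.05  1.24 -0.   -0.09] F [ 0.5  0.5 -0.1] 18.08946491204593
```

>>> {"fn": "step_arm", "kwargs": {
  "increments": [
    [[18, 30, -40], 0, 1],
    [[37, 70, -79], 0, 1],
    [[37, 115, -79], 0, 1],
    [[37, 145, -79], 0, 1],
    [[37, 152, -79], 0, 1]
  ]
}}

```text
clock: 10.1
position: [517.4, -288.3, 58.6]
tool_rot: [-1.571, -0.002, -0.436]
contact_force: [0.0, 1.3, -1.0]
opening: 18.6
```

>>> {"fn": "step_arm", "kwargs": {
  "increments": [
    [[0, 12, 0], 0, 1],
    [[0, 22, 0], 0, 1],
    [[0, 28, 0], 0, 1],
    [[0, 32, 0], 0, 1],
    [[0, 35, 0], 0, 1]
  ]
}}

```text
clock: 10.72
position: [517.7, -288.4, 24.6]
tool_rot: [-1.571, -0.003, -0.436]
contact_force: [-7.0, 4.8, 30.7]
opening: 18.4
```

>>> {"fn": "step_arm", "kwargs": {
  "increments": [
    [[0, 0, 0], 0, 1],
    [[0, 0, 0], 0, 1]
  ]
}}

```text
clock: 10.98
position: [518.0, -288.6, 24.9]
tool_rot: [-1.571, -0.004, -0.436]
contact_force: [1.1, 0.6, 0.7]
opening: 18.1
```

>>> {"fn": "step_arm", "kwargs": {
  "increments": [
    [[0, 0, 0], 0, 0.6],
    [[0, 0, 0], 0, 0.3],
    [[0, 0, 0], 0, 0],
    [[0, 0, 0], 0, 0],
    [[0, 0, 0], 0, 0]
  ]
}}

```text
clock: 11.6
position: [518.0, -288.6, 24.9]
tool_rot: [-1.571, -0.004, -0.436]
contact_force: [0.8, 0.1, -0.1]
opening: 85.6
```

>>> {"fn": "step_arm", "kwargs": {
  "increments": [
    [[0, -20, 0], 0, 0],
    [[0, -60, 0], 0, 0],
    [[0, -120, 0], 0, 0],
    [[0, -180, 0], 0, 0],
    [[0, -205, 0], 0, 0]
  ]
}}

```text
clock: 12.22
position: [517.9, -288.6, 233.9]
tool_rot: [-1.572, -0.009, -0.436]
contact_force: [0.6, -0.7, 0.3]
opening: 85.2
```

```bash
python3 go.py 640 53 230; python3 - <<'E'
from h import *
D=ctrl.get_image("side")[:,:,::-1];S=ctrl.get_image("scene")[:,:,::-1]
cv2.imwrite("pics/s6.png",D);cv2.imwrite("pics/c6.png",S)
def dark(n,I,x,y,w,h,z):
    g=I[y:y+h,x:x+w].max(2); m=(g<60).astype(np.uint8); k,l,st,ct=cv2.connectedComponentsWithStats(m); print(n,[(s.tolist(),(c+[x,y]).round(1).tolist()) for s,c in zip(st[1:],ct[1:]) if s[4]>30])
dark("side",D,225,160,60,60,119); dark("scene",S,310,220,60,60,119)
a=cv2.resize(D[100:225,200:400],(480,300),interpolation=cv2.INTER_CUBIC)
b=cv2.resize(S[180:305,180:380],(480,300),interpolation=cv2.INTER_CUBIC)
cv2.imwrite("pics/v6.png",np.vstack([a,b]))
E
```

```text
12.225 [ 517.9 -288.6  233.9] shift [-33.6   3.  361.2] yaw -24.98 q [-0.65  0.33  0.08  1.31  0.   -0.21] F [ 0.6 -0.7  0.3] 85.21833277148363
side [([16, 10, 19, 19, 61], [251.4, 182.7])]
scene [([14, 15, 19, 21, 201], [333.1, 247.5])]
```

View pics/v6.png

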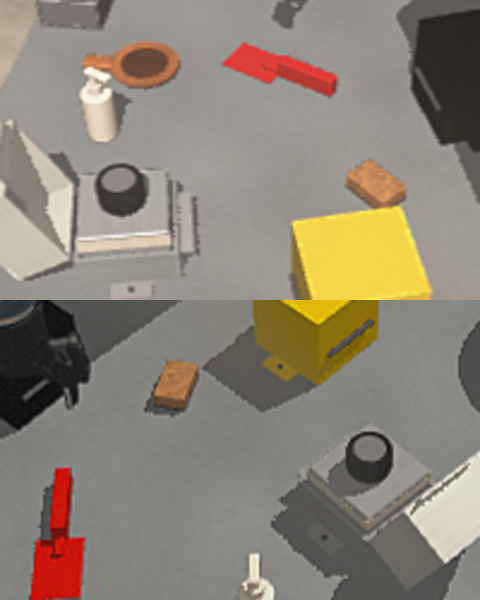

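>>> {"fn": "step_arm", "kwargs": {
  "increments": [
    [[0, 0, 60], 8, 0],
    [[0, 0, 120], 16, 0],
    [[0, 0, 180], 24, 0],
    [[0, 0, 240], 32, 0],
    [[0, 0, 300], 36, 0]
  ]
}}

```text
clock: 12.95
position: [645.1, -14.9, 231.6]
tool_rot: [-1.568, -0.008, -1.068]
contact_force: [0.7, 0.2, 0.2]
opening: 85.7
```

```bash
python3 go.py 686 64 230
```

```text
12.95 [645.1 -14.9 231.6] shift [-49.4   1.4  73.9] yaw -61.18 q [-0.15  0.43  0.22  1.36 -0.    0.92] F [0.7 0.2 0.2] 85.66086937169092
```

>>> {"fn": "step_arm", "kwargs": {
  "increments": [
    [[-25, 0, 37], 0, 0],
    [[-50, 0, 74], 0, 0],
    [[-50, 0, 74], 0, 0],
    [[-50, 0, 74], 0, 0]
  ]
}}

```text
clock: 13.45
position: [685.5, 64.6, 230.2]
tool_rot: [-1.569, -0.007, -1.067]
contact_force: [0.8, 0.5, 0.0]
opening: 85.9
```

```bash
python3 - <<'E'
from h import *
s=ctrl.sense(); print(s["clock"],s["position"],np.degrees(s["tool_rot"]),s["joint_pos"].round(2))
c=cam("wrist"); I=ctrl.get_image("wrist")[:,:,::-1]; cv2.imwrite("pics/w7.png",I)
print("expect",proj(c,[686,64,119]))
def ell(n,I,p):
    print(n,onplane(cam(n),p,119).round(1))
ell("side",None,[250.0,175.8]); ell("scene",None,[335.0,240.4])
E
```

```text
13.45 [685.47734611  64.57123091 230.23339713] [-89.91614752  -0.41671472 -61.14809659] [-0.03  0.51  0.35  1.41 -0.01  1.04]
expect [[317.46708778 205.86503943]]
side [[680.2  68.1 119. ]]
scene [[686.  69. 119.]]
```

View pics/w7.png

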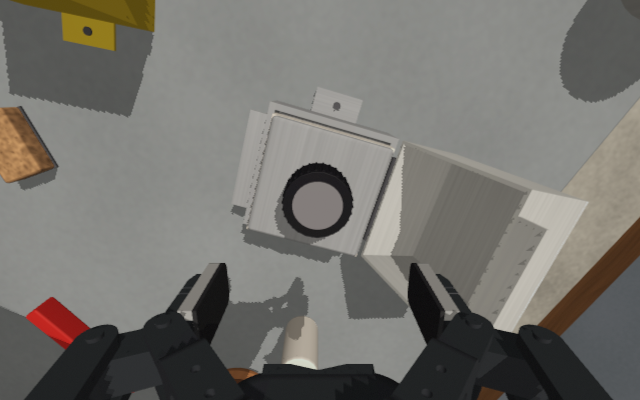

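>>> {"fn": "step_arm", "kwargs": {
  "increments": [
    [[0, 40, 0], 0, 0],
    [[0, 80, 0], 0, 0],
    [[0, 105, 0], 0, 0],
    [[0, 120, 0], 0, 0],
    [[0, 127, 0], 0, 0]
  ]
}}

```text
clock: 14.12
position: [686.0, 62.5, 103.4]
tool_rot: [-1.569, -0.007, -1.069]
contact_force: [0.7, -0.4, 0.1]
opening: 85.2
```

>>> {"fn": "step_arm", "kwargs": {
  "increments": [
    [[0, 0, 0], 0, 0],
    [[0, 0, 0], 0, 0]
  ]
}}

```text
clock: 14.38
position: [686.4, 62.3, 104.4]
tool_rot: [-1.568, -0.008, -1.069]
contact_force: [0.2, -0.4, 0.2]
opening: 85.4
```

```bash
python3 go.py 686 64 103
```

```text
14.375 [686.4  62.3 104.4] shift [-1.7  1.4  0.5] yaw -61.27 q [-0.03  0.56  0.12  1.13 -0.01  1.04] F [ 0.2 -0.4  0.2] 85.38388006767843
```

>>> {"fn": "step_arm", "kwargs": {
  "increments": [
    [[-1.7, 1, 0.5], 0, 0],
    [[-1.7, 1, 0.5], 0, 0.3],
    [[-1.7, 1, 0.5], 0, 1],
    [[-1.7, 1, 0.5], 0, 1],
    [[-1.7, 1, 0.5], 0, 1]
  ],
  "grip_force": 70
}}

```text
clock: 15.0
position: [685.9, 64.1, 104.2]
tool_rot: [-1.567, -0.009, -1.069]
contact_force: [-3.0, 0.7, 5.7]
opening: 54.7
```

>>> {"fn": "step_arm", "kwargs": {
  "increments": [
    [[0, 0, 0], 0, 1],
    [[0, 0, 0], 0, 1],
    [[0, 0, 0], 0, 1]
  ]
}}

```text
clock: 15.38
position: [685.9, 64.1, 104.3]
tool_rot: [-1.567, -0.009, -1.069]
contact_force: [-0.8, -0.4, 2.8]
opening: 54.5
```

```bash
python3 go.py 686 64 103
```

```text
15.375 [685.9  64.1 104.3] shift [0.1 1.3 0. ] yaw -61.26 q [-0.03  0.56  0.12  1.12 -0.01  1.04] F [-0.8 -0.4  2.8] 54.54286357483281
```

Gripped. Turn counter-clockwise about 40° and check.

>>> {"fn": "step_arm", "kwargs": {
  "increments": [
    [[0, 0, 0], -8, 1],
    [[0, 0, 0], -16, 1],
    [[0, 0, 0], -24, 1],
    [[0, 0, 0], -32, 1],
    [[0, 0, 0], -40, 1]
  ]
}}

```text
clock: 16.0
position: [685.8, 64.4, 104.2]
tool_rot: [-1.573, -0.008, -0.367]
contact_force: [-1.8, 1.3, 1.1]
opening: 55.0
```

```bash
python3 go.py 686 64 103;python3 -c "
from cell import ctrl;print(ctrl.sense()['moment'])"
```

```text
16.0 [685.8  64.4 104.2] shift [ 0.3  1.2 -0.3] yaw -21.02 q [-0.03  0.56  0.12  1.12 -0.01  0.34] F [-1.8  1.3  1.1] 54.982439861868244
[ 0.34485802  0.28236357 -0.30867733]
```

>>> {"fn": "step_arm", "kwargs": {
  "increments": [
    [[0, 0, 0], -9, 1],
    [[0, 0, 0], -18, 1],
    [[0, 0, 0], -27, 1],
    [[0, 0, 0], -34, 1],
    [[0, 0, 0], -37.5, 1]
  ]
}}

```text
clock: 16.62
position: [685.6, 64.7, 104.2]
tool_rot: [-1.577, -0.005, 0.29]
contact_force: [-2.1, 0.1, 2.2]
opening: 54.8
```

>>> {"fn": "step_arm", "kwargs": {
  "increments": [
    [[0, 0, 0], 0, 1],
    [[0, 0, 0], 0, 1]
  ]
}}

```text
clock: 16.88
position: [685.6, 64.7, 104.2]
tool_rot: [-1.577, -0.005, 0.289]
contact_force: [-1.2, -0.4, 1.6]
opening: 54.7
```

```bash
python3 go.py 686 64 103;python3 - <<'E'
from h import *
print(ctrl.sense()['moment'])
D=ctrl.get_image("side")[:,:,::-1]; cv2.imwrite("pics/s8.png",D)
E
```

```text
16.875 [685.6  64.7 104.2] shift [ 0.2  1.2 -0.8] yaw 16.56 q [-0.03  0.56  0.12  1.13 -0.   -0.31] F [-1.2 -0.4  1.6] 54.74380034189522
[ 0.14735356  0.3507821  -0.2308533 ]
```

>>> {"fn": "step_arm", "kwargs": {
  "increments": [
    [[0, -1, 0], 0, 1],
    [[0, -2, 0], 0, 1],
    [[0, -3, 0], 0, 1],
    [[0, -4, 0], 0, 1]
  ]
}}

```text
clock: 17.42
position: [685.5, 64.7, 108.3]
tool_rot: [-1.577, -0.005, 0.289]
contact_force: [-0.7, -1.0, -0.1]
opening: 54.8
```

>>> {"fn": "step_arm", "kwargs": {
  "increments": [
    [[0, 0, 0], 0, 1]
  ]
}}

```text
clock: 17.55
position: [685.8, 64.6, 108.9]
tool_rot: [-1.577, -0.006, 0.289]
contact_force: [-0.6, -0.1, -0.2]
opening: 55.1
```

>>> {"fn": "step_arm", "kwargs": {
  "increments": [
    [[0, -6, 0], 0, 1],
    [[0, -14, 0], 0, 1],
    [[0, -24, 0], 0, 1],
    [[0, -34, 0], 0, 1],
    [[0, -41, 0], 0, 1]
  ]
}}

```text
clock: 18.18
position: [685.7, 64.8, 151.0]
tool_rot: [-1.578, -0.007, 0.289]
contact_force: [0.4, 0.4, -0.5]
opening: 54.6
```

>>> {"fn": "step_arm", "kwargs": {
  "increments": [
    [[0, 0, 0], 0, 1],
    [[0, 0, 0], 0, 1],
    [[0, 0, 0], 0, 1]
  ]
}}

```text
clock: 18.55
position: [685.5, 64.9, 150.5]
tool_rot: [-1.577, -0.006, 0.289]
contact_force: [-0.4, -0.4, -0.8]
opening: 55.1
```

```bash
python3 go.py 686 64 150; python3 - <<'E'
from h import *
D=ctrl.get_image("side")[:,:,::-1];S=ctrl.get_image("scene")[:,:,::-1]
a=cv2.resize(D[110:235,200:400],(480,300),interpolation=cv2.INTER_CUBIC)
b=cv2.resize(S[180:305,180:380],(480,300),interpolation=cv2.INTER_CUBIC)
cv2.imwrite("pics/v9.png",np.vstack([a,b]))
E
```

```text
18.55 [685.5  64.9 150.5] shift [ 0.2  0.5 -0.9] yaw 16.58 q [-0.03  0.53  0.19  1.23 -0.   -0.31] F [-0.4 -0.4 -0.8] 55.1019511768183
```

View pics/v9.png

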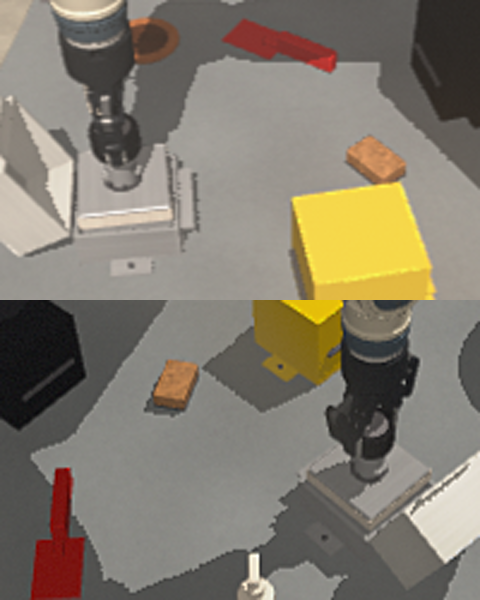

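```bash
python3 -c "
from cell import ctrl;print(ctrl.sign_off())"
```

```text
the job is handed in; nothing more can be done
None
```

The job is done and handed in at about 18.6 s of the 64 s.

- **Hood:** I levered it open with the shield's blade under the lip and swung it over. The last pictures show it leaning back open.
- **Shield:** It lies flat where it started, clear of the stand. Setting it down gave a brief 31 N reading at the wrist.
- **Cap turn:** I turned the gripper 78° counter-clockwise. I reckon that is about 1.26 to 1.36 rad on the thread, allowing for the tin's play. I had no direct thread reading; the moment during the turn was about 0.3 N m, as expected for the thread.
- **Cap lift:** It came off with no pull on the tin, under 1 N at the wrist. It is gripped within about half a degree of level, and by my estimate its underside is about 18 mm above the mouth.

The last side and scene views show the tin down in its stand and nothing in view disturbed. None of the final checks failed. The only disagreement was between the two fixed cameras, by about 5 mm in x on the stand's position. The wrist view of the cap matched the average of the two, which is what I used.

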